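# Hold open the stationery box that has the stapler in it

### The arm

A 6-joint arm with a two-finger parallel gripper is mounted at the origin on the work surface. World frame = base frame: x ahead of the robot, y to its left, z up, the work surface at z = 0. Lengths are in m, angles in rad, forces in N, time in s.
With the tool pointing down it reaches from about 0.35 to 0.975 m from the base axis. Payload 4.9 kg.
Tool frame: the origin (TCP) lies at the very end of the fingers, on their centre line; the grasp point (between the pads) lies 19 mm behind it (ctrl.grasp_offset is the distance from the TCP to the grasp point, in m); z points along the fingers, y is the line along which they close (so a half turn about z gives the same grasp; the last joint's range is limited). The gripper opens to 85 mm and grips with 20 to 120 N. Pads are 22 mm wide; open, the fingers measure 114 mm over their backs; the gripper's body (76 mm by 85 mm) begins 54 mm behind the grasp point. The pads swing forward as they close: fully open they stand 13 mm farther back than shut.
Start: joints at [1.109, 0.053, 1.613, -0, 1.476, -0.119], TCP at [0.21, 0.589, 0.231] pointing down, gripper open.
Joint ranges: [-3.01, 3.01], [-1.01, 2.22], [0.06, 2.58], [-1.02, 4.17], [0.09, 2.62], [-3.14, 3.14]. Speed limits (rad/s): [2.57, 2.57, 3.14, 3.14, 3.14, 3.14].

### API

Orientations are given as a rotation vector (axis times angle).
In Python, from station import ctrl, optics gives the robot as it stands.
- The arm moves only by the shell command python3 -m handwheel 'ROWS' [OPENING] [FORCE]. ROWS is JSON, a list of rows, each an object of numbers: "tx", "ty", "tz": the shift along the tool's x, y, z in mm; "roll": the turn about the tool's z in rad. A call has 1 to 12 rows; each row shifts and turns the commanded pose from where the row before left it, along the tool's axes as they then stand; what a row does not reach is not made up. A row lasts 1/12 s, in which the tool goes at most 41.7 mm and 7.16 degrees, less where a joint would pass 70% of its speed; a pose out of reach is approached as far as the arm can. A call with a gripper value outside its range is refused whole. OPENING is the finger opening in mm, from 0 to 85.4, set as the call begins (- or left out, the last holds). The fingers move at their own pace and stop on an object; FORCE is the grip in N (left out, the last holds). Time passes only in rows, so rows that do not move let the fingers close. It gives the time, the measured TCP pose, the force, the opening and the grip force at its end, in the units of the state.
- ctrl.get_obs(): the state, without advancing time (a new reading comes with each control period).
- optics.get_image(name): name is "scene" or "top"; returns (picture, depth): 384x512x3 uint8, red, green, blue; 384x512 float32, m along the optical axis (not along the pixel's ray), 0 where there is no reading.
- optics.camera_params(name): a dict with "mtx" (3x3 intrinsics, pixels), "k1" (the pictures are not rectified: a ray, as slopes to the right and down, at radius r is drawn at 1 + k1 r^2 times it, then the intrinsics apply), "extrinsics" (4x4, takes a point from camera to world coordinates). Camera axes: x right, y down, z forward; pixel columns grow to the right and rows downward; lengths in m; the calibration is good to about 2 mm. A picture is of the moment at which its call begins. camera_params takes no time and is no camera call.
- ctrl.finish_job(): hands the job in; it is judged then, once.
The state is a dict: "t": time; "q": joint angles; "dq": joint speeds; "effort": joint torques, N m; "tool_pos": TCP position; "tool_rot": TCP orientation; "contact_force": force on the tool from outside, world axes, zero at the start; "wrist_torque": the same for the moment, N m; "opening": finger opening in m; "grip_force": force on a finger pad.
Only numpy, scipy, OpenCV 4.12 (cv2) and the standard library are available. Lean on these libraries where they do the work, as an engineer would, in place of code of your own. Each camera call takes 0.05 s, during which the arm holds its last target. There are 200 camera calls.

### The job

Two alike stationery boxes with clear lids stand on the desk; look which one has the stapler in it, raise that box's lid by its knob to 50 degrees from shut and hold it there so that I can take the stapler out. Finish while still holding the lid steady at that angle; it falls shut if you let go. Leave the other box shut, and do not shift what is in the boxes or anything else on the desk.

Things in the scene. Friction and masses are not known exactly. Their poses are not given: they have to be found in the camera images.
- box_left: The white plastic stationery box on the robot's left (+y) side, fixed to the desk: 160 mm front to back (its x), 200 mm wide (its y), 80 mm tall, 5 mm walls and floor, closed by a clear hinged lid. Origin: centre of its underside; its -x side is the front, turned roughly to the robot, its +x side carries the hinge. The two boxes are alike.
- lid_left (a joint): Angle of that box's clear lid, rad: 0 shut and level, growing as its front edge rises, stop at 1.9. The lid is a 160 x 200 x 5 mm clear pane in an 8 mm grey frame, about 250 g (varies by up to 35 %), hinged along the box's rear top edge (parallel to the box's y); no latch, no spring, hardly any friction: let go below about 1.5 rad it falls shut.
- lid_left_handle (a point): Grip point in the black round knob on top of the lid, on its middle line, 130 mm in front of the hinge axis and 33 mm above the lid's upper face (38 mm above the hinge axis, 118.5 mm above the desk when shut). The knob's round head is 28 mm across and runs from 24 to 42 mm above the lid's upper face, on a 14 mm stem. It turns with the lid; axes as the box's when shut.
- lid_left_hinge (a point): Point on the lid's hinge axis, at the middle of the box's rear top edge, 80.5 mm above the desk. It moves with the box only; its axes turn with the lid.
- box_left_in (a point): Centre of that box's inner floor, 5 mm above the desk.
- box_right: The white plastic stationery box on the robot's right (-y) side, fixed to the desk: 160 mm front to back (its x), 200 mm wide (its y), 80 mm tall, 5 mm walls and floor, closed by a clear hinged lid. Origin: centre of its underside; its -x side is the front, turned roughly to the robot, its +x side carries the hinge. The two boxes are alike.
- lid_right (a joint): Angle of that box's clear lid, rad: 0 shut and level, growing as its front edge rises, stop at 1.9. The lid is a 160 x 200 x 5 mm clear pane in an 8 mm grey frame, about 250 g (varies by up to 35 %), hinged along the box's rear top edge (parallel to the box's y); no latch, no spring, hardly any friction: let go below about 1.5 rad it falls shut.
- lid_right_handle (a point): Grip point in the black round knob on top of the lid, on its middle line, 130 mm in front of the hinge axis and 33 mm above the lid's upper face (38 mm above the hinge axis, 118.5 mm above the desk when shut). The knob's round head is 28 mm across and runs from 24 to 42 mm above the lid's upper face, on a 14 mm stem. It turns with the lid; axes as the box's when shut.
- lid_right_hinge (a point): Point on the lid's hinge axis, at the middle of the box's rear top edge, 80.5 mm above the desk. It moves with the box only; its axes turn with the lid.
- box_right_in (a point): Centre of that box's inner floor, 5 mm above the desk.
- stapler: Black desk stapler with a steel magazine strip, long and narrow: 125 mm long (its y), 34 mm wide, about 50 mm tall, lying in one of the two boxes, seen through the lid. Origin: centre of its underside.
- punch: Black two-hole paper punch, short and broad: 98 mm long (its y), 62 mm wide, 50 mm tall, broad flat lever on two steel posts, lying in the other box. Origin: centre of its underside.
- pen_cup: Bystander, loose: round dark metal pen cup, empty, 76 mm across at the rim, 95 mm tall. Origin: centre of its underside.
- mug: Bystander, loose: white ceramic mug, 82 mm across and 92 mm tall, with a side handle. Origin: centre of its underside.
- stamp: Bystander, loose: dark wooden hand stamp, 36 mm round foot, slim neck, 67 mm tall. Origin: centre of its underside.
- note_block: Bystander, loose: block of white note paper, 76 x 76 x 30 mm. Origin: centre of its underside.
- tape_roll: Bystander, loose: roll of clear tape lying flat, 64 mm across, 19 mm tall. Origin: centre of its underside.
- glue_bottle: Bystander, loose: small white bottle, 36 mm across, 85 mm tall. Origin: centre of its underside.

How it is judged:
By the outcome, as a careful person would: the job done as asked, in the order asked, and still so for the second after the job is handed in, while the arm keeps its last pose, push and grip.
It also fails if it takes over 32 s, if anything falls off the work surface, if the arm or the gripper's body presses on something with over 40 N, if the wrist force passes 120 N, or if a joint passes its speed limit or range.

## Working session

There is one attempt and no reset: what is moved stays moved. The work goes in short steps, Python scripts to look and compute and a shell command to move; the robot and the scene stay as the last step left them, time stands still between calls to the robot, and variables do not carry over. Pictures are saved under pics/ and viewed, at most 10 in all, crops included, and the job is handed in when it is done.

```bash
mkdir -p pics
python3 - <<'E'
from station import ctrl, optics
import cv2, numpy as np
for n in("top","scene"):
    im,d=optics.get_image(n); np.savez(f"pics/{n}0.npz",im=im,d=d)
    cv2.imwrite(f"pics/{n}0.png",cv2.resize(im[:,:,::-1],(800,600),interpolation=cv2.INTER_CUBIC))
    print(n,optics.camera_params(n))
print(ctrl.get_obs())
E
```

```text
top {'mtx': array([[490.94155946,   0.        , 255.56205651],
       [  0.        , 490.94155946, 192.56892609],
       [  0.        ,   0.        ,   1.        ]]), 'k1': -0.05595890264085519, 'extrinsics': array([[ 0.02165211, -0.98695639,  0.15952515,  0.2956044 ],
       [-0.99957463, -0.02448895, -0.01583843,  0.10023529],
       [ 0.01953845, -0.15911436, -0.9870668 ,  1.43543327],
       [ 0.        ,  0.        ,  0.        ,  1.        ]])}
scene {'mtx': array([[469.29130059,   0.        , 260.41593109],
       [  0.        , 469.29130059, 191.08615211],
       [  0.        ,   0.        ,   1.        ]]), 'k1': -0.12503043460479, 'extrinsics': array([[-0.6523617 ,  0.4775012 , -0.58857185,  1.40346334],
       [ 0.7576294 ,  0.43189962, -0.48934692,  0.81673753],
       [ 0.02054022, -0.76515052, -0.64352372,  1.04997618],
       [ 0.        ,  0.        ,  0.        ,  1.        ]])}
{'t': 0.1, 'q': array([ 1.10899648e+00,  5.32957318e-02,  1.61413490e+00,  2.00572452e-05,
        1.47598813e+00, -1.19006698e-01]), 'dq': array([-5.71555098e-04,  9.89622514e-04, -1.99616740e-04, -5.32937553e-05,
       -2.61942656e-03,  2.99900380e-03]), 'effort': array([ 5.31807609e-05, -3.94900882e+01, -3.71364641e+01, -1.30934059e-04,
        3.90463712e-03,  2.34780020e-05]), 'tool_pos': array([0.2098258 , 0.58814182, 0.23019593]), 'tool_rot': array([-5.35736039e-01, -3.09502480e+00,  2.73889162e-03]), 'contact_force': array([ 0.5250402 ,  0.11163702, -0.42962776]), 'wrist_torque': array([ 0.08781562, -0.01265159,  0.00050467]), 'grip_force': 0.0, 'opening': 0.08555954692173053}
```

View pics/top0.png

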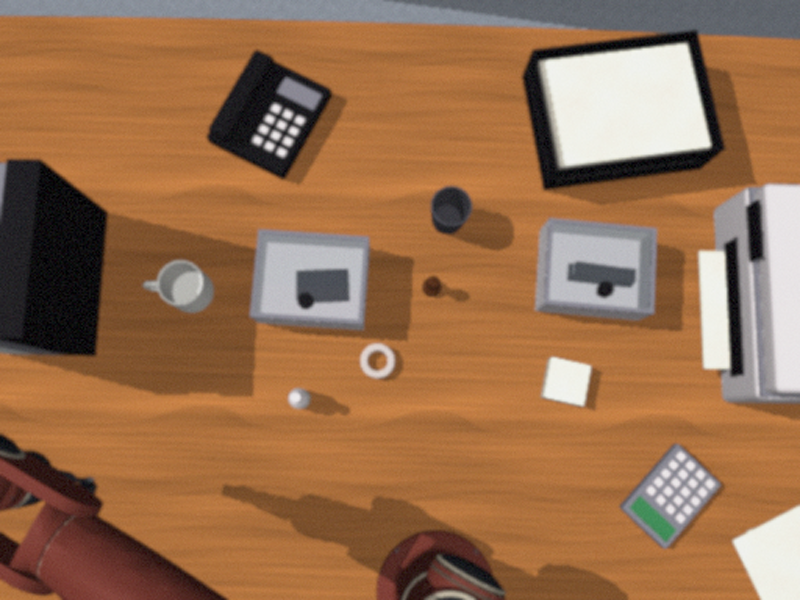

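View pics/scene0.png

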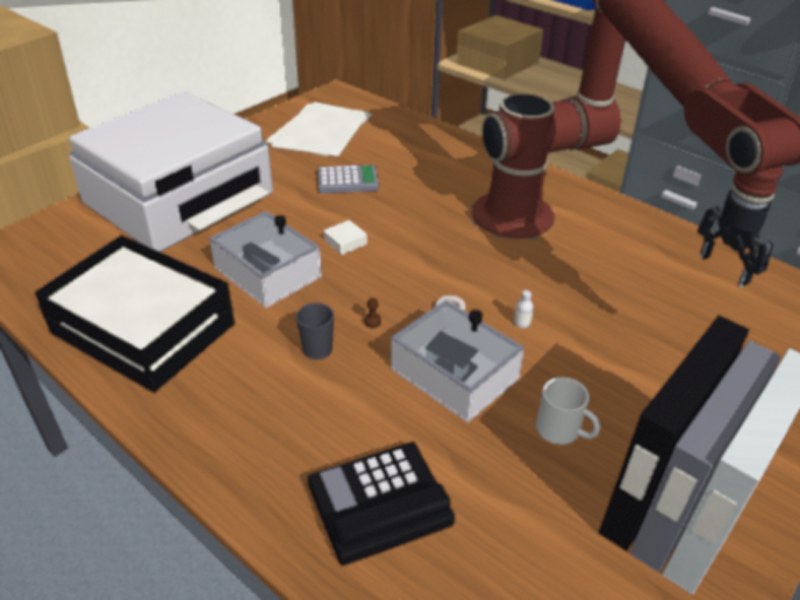

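The top view shows the right-hand box (about (597,268) on screen) holding a long narrow item, so that is the stapler. The left box (about (310,280)) holds the short broad punch. Next I'll zoom in on the right box.

```bash
cat > h.py <<'E'
import numpy as np, cv2
from station import optics
from scipy.spatial.transform import Rotation as R
def ray(n,u,v):
    p=optics.camera_params(n);M=p["mtx"];k=p["k1"];E=p["extrinsics"]
    a=cv2.undistortPoints(np.array([[[u,v]]],float),M,np.array([k,0,0,0.]))[0,0]
    return E[:3,3],E[:3,:3]@np.array([a[0],a[1],1])
def atz(n,u,v,z):
    o,d=ray(n,u,v); return o+d*(z-o[2])/d[2]
E
python3 - <<'E'
import numpy as np,cv2
t=np.load("pics/top0.npz")["im"];s=np.load("pics/scene0.npz")["im"]
a=cv2.resize(t[130:215,335:430,::-1],None,fx=6,fy=6,interpolation=cv2.INTER_CUBIC)
cv2.imwrite("pics/ct.png",a)
b=cv2.resize(s[130:200,125:215,::-1],None,fx=7,fy=7,interpolation=cv2.INTER_CUBIC)
cv2.imwrite("pics/cs.png",b)
E
```

```text
(no output)
```

View pics/ct.png

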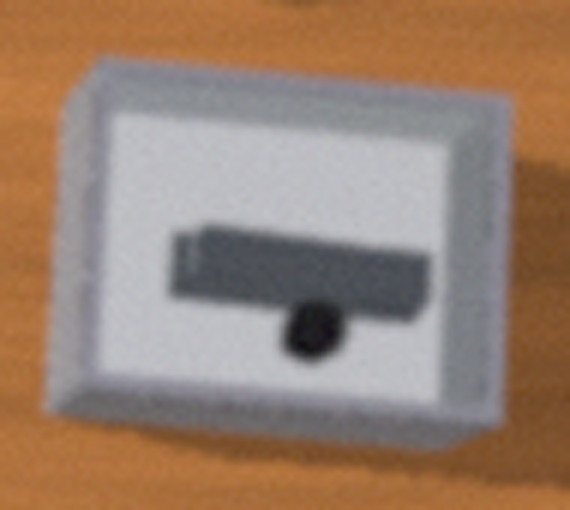

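View pics/cs.png

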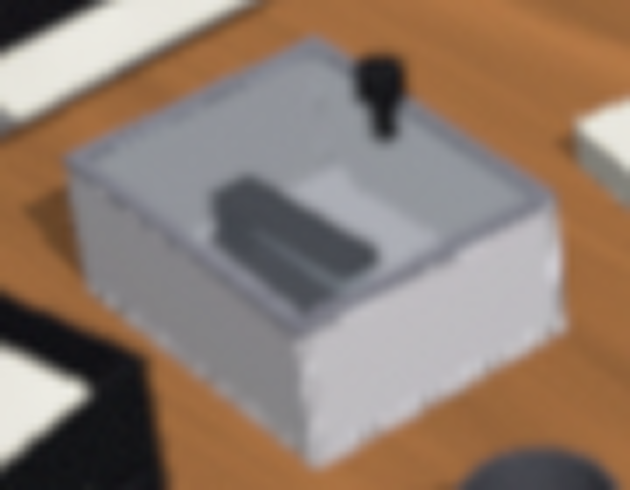

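The crops confirm the stapler. In the top crop the lid corners are at about (100,60), (512,98), (500,410) and (88,378), with the knob head at (314,330). In the scene crop the lid corners are at (68,160), (315,40), (553,195) and (297,332), with the knob at (381,78).

Run:
```python
from h import *
T=lambda x,y:((x+.5)/6-.5+335,(y+.5)/6-.5+130)
S=lambda x,y:((x+.5)/7-.5+125,(y+.5)/7-.5+130)
np.set_printoptions(precision=4,suppress=True)
# order RL, RR, FR, FL
A=np.array([atz("top",*T(*p),.083) for p in[(100,60),(512,98),(500,410),(88,378)]])
B=np.array([atz("scene",*S(*p),.083) for p in[(297,332),(68,160),(315,40),(553,195)]])
for P in(A,B):
    print(P[:,:2].tolist(),"c",P.mean(0)[:2])
    print("len",[np.linalg.norm(P[i]-P[(i+1)%4]).round(4) for i in range(4)])
    dy=(P[0]-P[1]+P[3]-P[2]);dx=(P[0]-P[3]+P[1]-P[2])
    print("yaw",np.arctan2(-dy[0],dy[1]),np.arctan2(dx[1],dx[0]))
    c=P.mean(0);a=np.arctan2(-dy[0],dy[1]);print("handle from c",c[:2]-.05*np.array([np.cos(a),np.sin(a)]))
kt=ray("top",*T(314,330));ks=ray("scene",*S(381,78))
# triangulate
M=np.c_[kt[1],-ks[1]];x=np.linalg.lstsq(M,ks[0]-kt[0],rcond=None)[0]
p,q=kt[0]+kt[1]*x[0],ks[0]+ks[1]*x[1];print("knob",p,q)
print("top z.1185",atz("top",*T(314,330),.1215),"scene",atz("scene",*S(381,78),.1185))
from station import ctrl
o=ctrl.get_obs();print(R.from_rotvec(o["tool_rot"]).as_matrix())
```

```text
[[0.6744069474566867, -0.19174461134020748], [0.6616584265361731, -0.39077413895410146], [0.5102629656156519, -0.379892624563178], [0.5206624435975634, -0.18443845913411444]] c [ 0.5917 -0.2867]
len [np.float64(0.1994), np.float64(0.1518), np.float64(0.1957), np.float64(0.1539)]
yaw -0.05861201852858462 -0.059533906351848916
handle from c [ 0.5418 -0.2838]
[[0.6719745479043355, -0.195783685932584], [0.658220958786996, -0.3906606763895767], [0.5014336425205627, -0.3810767778519647], [0.5139058652953469, -0.18524465116127942]] c [ 0.5864 -0.2882]
len [np.float64(0.1954), np.float64(0.1571), np.float64(0.1962), np.float64(0.1584)]
yaw -0.06702308539459682 -0.063824738025621
handle from c [ 0.5365 -0.2848]
knob [ 0.5389 -0.2805  0.1227] [ 0.539  -0.2806  0.1227]
top z.1185 [ 0.5391 -0.2808  0.1215] scene [ 0.5351 -0.2856  0.1185]
[[-0.9418  0.3361 -0.0008]
 [ 0.3361  0.9418 -0.0016]
 [ 0.0002 -0.0018 -1.    ]]
```

```bash
python3 -m handwheel '[{"roll":-0.093},{"roll":-0.093},{"roll":-0.094},{"tx":-10,"ty":-22},{"tx":-16,"ty":-35},{"tx":-16,"ty":-35},{"tx":-16,"ty":-35},{"tx":-16,"ty":-35},{"tx":-16,"ty":-35},{"tx":-16,"ty":-35},{"tx":-16,"ty":-35},{"tx":-16,"ty":-35}]' 60 40
python3 -m handwheel '[{"tx":-16,"ty":-35},{"tx":-16,"ty":-35},{"tx":-16,"ty":-35},{"tx":-16,"ty":-35},{"tx":-16,"ty":-35},{"tx":-16,"ty":-35},{"tx":-16,"ty":-35},{"tx":-16,"ty":-35},{"tx":-16,"ty":-35},{"tx":-16,"ty":-35},{"tx":-16,"ty":-35},{"tx":-16,"ty":-35}]'
```

```text
$[0]: bad value
$[0]: bad value
```

```bash
python3 -m handwheel '[{"tx":0,"ty":0,"tz":0,"roll":-0.093},{"tx":0,"ty":0,"tz":0,"roll":-0.093},{"tx":0,"ty":0,"tz":0,"roll":-0.094},{"tx":-10,"ty":-22,"tz":0,"roll":0},{"tx":-16,"ty":-35,"tz":0,"roll":0},{"tx":-16,"ty":-35,"tz":0,"roll":0},{"tx":-16,"ty":-35,"tz":0,"roll":0},{"tx":-16,"ty":-35,"tz":0,"roll":0},{"tx":-16,"ty":-35,"tz":0,"roll":0},{"tx":-16,"ty":-35,"tz":0,"roll":0},{"tx":-16,"ty":-35,"tz":0,"roll":0},{"tx":-16,"ty":-35,"tz":0,"roll":0}]' 60 40
```

```text
t: 1.1
tool_pos: [0.3287, 0.2768, 0.2308]
tool_rot: [-0.097, -3.14, 0.0]
contact_force: [0.6, 0.0, 0.3]
opening: 0.0602
grip_force: 0.0
```

```bash
python3 -m handwheel '[{"tx":-15,"ty":-34,"tz":0,"roll":0},{"tx":-15,"ty":-34,"tz":0,"roll":0},{"tx":-15,"ty":-34,"tz":0,"roll":0},{"tx":-15,"ty":-34,"tz":0,"roll":0},{"tx":-15,"ty":-34,"tz":0,"roll":0},{"tx":-15,"ty":-34,"tz":0,"roll":0},{"tx":-15,"ty":-34,"tz":0,"roll":0},{"tx":-15,"ty":-34,"tz":0,"roll":0},{"tx":-15,"ty":-34,"tz":0,"roll":0},{"tx":-15,"ty":-34,"tz":0,"roll":0},{"tx":-15,"ty":-34,"tz":0,"roll":0},{"tx":-15,"ty":-34,"tz":0,"roll":0}]'
python3 -m handwheel '[{"tx":-16,"ty":-34,"tz":0,"roll":0},{"tx":-16,"ty":-34,"tz":0,"roll":0},{"tx":-16,"ty":-34,"tz":0,"roll":0},{"tx":-16,"ty":-35,"tz":0,"roll":0},{"tx":0,"ty":0,"tz":20,"roll":0},{"tx":0,"ty":0,"tz":30,"roll":0},{"tx":0,"ty":0,"tz":20,"roll":0},{"tx":0,"ty":0,"tz":0,"roll":0},{"tx":0,"ty":0,"tz":0,"roll":0}]'
python3 - <<'E'
from station import optics
import cv2,numpy as np
out=[]
t=optics.get_image("top")[0][130:215,335:430,::-1];s=optics.get_image("scene")[0][105:190,130:225,::-1]
cv2.imwrite("pics/a.png",np.hstack([cv2.resize(i,None,fx=4.2,fy=4.2,interpolation=cv2.INTER_CUBIC) for i in(t,s)]))
E
```

```text
t: 2.1
tool_pos: [0.4829, -0.1418, 0.2308]
tool_rot: [-0.1, -3.14, -0.001]
contact_force: [0.3, 0.7, 0.2]
opening: 0.0601
grip_force: 0.0
t: 2.85
tool_pos: [0.5371, -0.28, 0.1594]
tool_rot: [-0.099, -3.137, -0.003]
contact_force: [-0.1, -0.4, 0.9]
opening: 0.06
grip_force: 0.0
```

View pics/a.png

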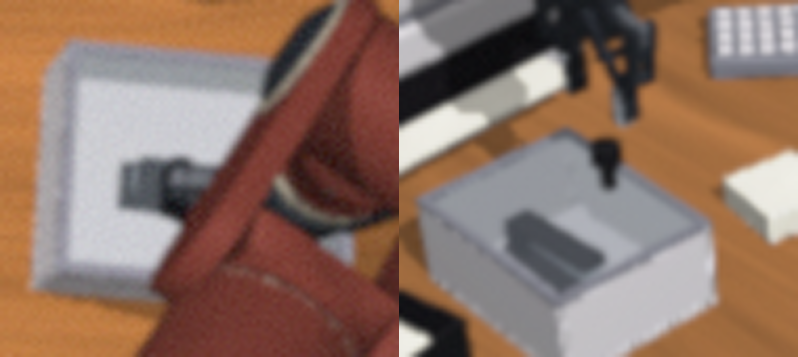

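The right half shows the open fingers above the knob (fingertip near (625,110), knob at (606,155)), which fits the measurement. I'll descend and close.

```bash
python3 -m handwheel '[{"tx":0,"ty":0,"tz":15,"roll":0},{"tx":0,"ty":0,"tz":15,"roll":0},{"tx":0,"ty":0,"tz":15,"roll":0},{"tx":0,"ty":0,"tz":15,"roll":0},{"tx":0,"ty":0,"tz":0,"roll":0},{"tx":0,"ty":0,"tz":0,"roll":0}]'
python3 -m handwheel '[{"tx":0,"ty":0,"tz":0,"roll":0},{"tx":0,"ty":0,"tz":0,"roll":0},{"tx":0,"ty":0,"tz":0,"roll":0},{"tx":0,"ty":0,"tz":0,"roll":0},{"tx":0,"ty":0,"tz":0,"roll":0},{"tx":0,"ty":0,"tz":0,"roll":0}]' 20 25
```

```text
t: 3.45
tool_pos: [0.5386, -0.2808, 0.1025]
tool_rot: [0.098, 3.139, -0.001]
contact_force: [-0.5, -0.7, -0.5]
opening: 0.0596
grip_force: 0.0
t: 3.95
tool_pos: [0.5392, -0.2836, 0.104]
tool_rot: [0.099, 3.137, -0.01]
contact_force: [-1.9, -6.4, 1.7]
opening: 0.0272
grip_force: 25.8
```

Gripped, with the opening at 27 mm against the 28 mm knob. I'll ease the sideways load and then lift along the arc to about 25°.

```bash
python3 -m handwheel '[{"tx":0,"ty":-2.5,"tz":0,"roll":0},{"tx":0,"ty":0,"tz":0,"roll":0},{"tx":-1.8,"ty":0,"tz":-5.6,"roll":0},{"tx":-2,"ty":0,"tz":-5.6,"roll":0},{"tx":-2.3,"ty":0,"tz":-5.4,"roll":0},{"tx":-2.5,"ty":0,"tz":-5.4,"roll":0},{"tx":-2.8,"ty":0,"tz":-5.2,"roll":0},{"tx":-2.9,"ty":0,"tz":-5.1,"roll":0}]' 20 30
python3 -m handwheel '[{"tx":-3.2,"ty":0,"tz":-5,"roll":0},{"tx":-3.3,"ty":0,"tz":-4.9,"roll":0},{"tx":-3.6,"ty":0,"tz":-4.7,"roll":0},{"tx":-3.8,"ty":0,"tz":-4.5,"roll":0},{"tx":0,"ty":0,"tz":0,"roll":0},{"tx":0,"ty":0,"tz":0,"roll":0}]'
```

```text
t: 4.62
tool_pos: [0.5522, -0.2844, 0.1339]
tool_rot: [-0.099, -3.139, 0.001]
contact_force: [1.1, -5.5, -3.4]
opening: 0.027
grip_force: 29.8
t: 5.12
tool_pos: [0.5663, -0.2854, 0.1531]
tool_rot: [0.099, 3.14, -0.002]
contact_force: [0.2, -5.0, -3.4]
opening: 0.0263
grip_force: 30.0
```

```bash
python3 -m handwheel '[{"tx":-4.1,"ty":-1,"tz":-4.3,"roll":0},{"tx":-4.1,"ty":-1,"tz":-4.2,"roll":0},{"tx":-4.4,"ty":0,"tz":-4,"roll":0},{"tx":-4.5,"ty":0,"tz":-3.8,"roll":0},{"tx":-4.7,"ty":0,"tz":-3.6,"roll":0},{"tx":-4.8,"ty":0,"tz":-3.4,"roll":0},{"tx":-5.1,"ty":0,"tz":-3.1,"roll":0},{"tx":-5.1,"ty":0,"tz":-3,"roll":0},{"tx":-5.2,"ty":0,"tz":-2.7,"roll":0},{"tx":-5.3,"ty":0,"tz":-2.5,"roll":0},{"tx":0,"ty":0,"tz":0,"roll":0},{"tx":0,"ty":0,"tz":0,"roll":0}]'
python3 - <<'E'
from station import optics,ctrl
import cv2,numpy as np
im,d=optics.get_image("scene");np.savez("pics/s2.npz",im=im,d=d)
cv2.imwrite("pics/b.png",cv2.resize(im[85:205,100:235,::-1],None,fx=5,fy=5,interpolation=cv2.INTER_CUBIC))
o=[ctrl.get_obs()];print(o[0]["tool_pos"],o[0]["contact_force"])
E
```

```text
t: 6.12
tool_pos: [0.6141, -0.2888, 0.1874]
tool_rot: [0.098, 3.14, 0.003]
contact_force: [-0.2, 4.5, -2.9]
opening: 0.0268
grip_force: 30.7
[ 0.61401091 -0.28881299  0.18744021] [ 0.3063642   5.47163557 -2.64322442]
```

View pics/b.png

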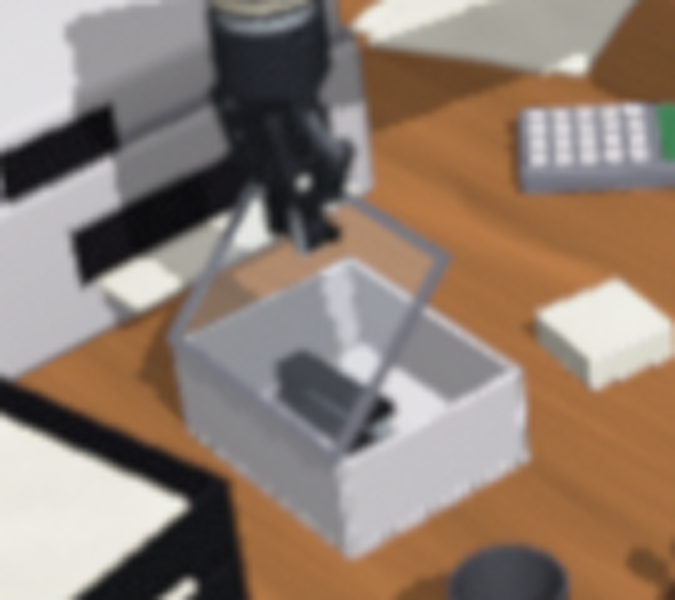

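The lid stands open, held by the knob. Its front-left corner is at (447,257), the rear hinge corners are at (338,457) and (172,338), and the box's front-left rim corner is at (525,372). The stapler is still in place. Now I'll work out the angle.

Run:
```python
from h import *
from scipy.optimize import least_squares
p=optics.camera_params("scene");E=np.linalg.inv(p["extrinsics"]);k=np.array([p["k1"],0,0,0.])
def proj(X): return cv2.projectPoints(X,cv2.Rodrigues(E[:3,:3])[0],E[:3,3],p["mtx"],k)[0][:,0]
def px(a): a=np.array(a,float);return (a+.5)/5-.5+[100,85]
obs=px([(447,257),(338,457),(172,338),(525,372),(352,557),(350,260),(527,460)])
def pts(v,w=.199):
    x,y,yaw,th=v;c,s=np.cos(th),np.sin(th)
    lid=lambda a,yy,b:[-a*c+b*s,yy,.0805+a*s+b*c]
    P=np.array([lid(.160,w/2,.0025),lid(0,w/2,.0025),lid(0,-w/2,.0025),[-.16,.1,.08],[0,.1,0],[-.16,-.1,.08],[-.16,.1,0]])
    r=R.from_euler("z",yaw).as_matrix();return P@r.T+[x,y,0]
f=lambda v:(proj(pts(v))-obs).ravel()
s=least_squares(f,[.668,-.29,-.063,.87]);print(s.x,np.degrees(s.x[3]));print(s.fun.reshape(-1,2).round(2))
# kinematic estimate from tool
for hx,hz0 in((.539,.104),(.539,.1025)):
    from scipy.optimize import brentq
    dx=.0752
    g=lambda t:-.13*np.cos(t)+.038*np.sin(t)+.13-dx
    h=lambda t:.13*np.sin(t)+.038*np.cos(t)-.038-(.1874-hz0)
    print(np.degrees(brentq(g,0,1.2)),np.degrees(brentq(h,0,1.2)))
# front-left lid corner: angle per pixel
v=s.x.copy();v[3]+=np.radians(1);print("px/deg",(proj(pts(v))-proj(pts(s.x)))[0])
```

```text
[ 0.66531212 -0.2937917  -0.0735325   0.83784274] 48.00485262017627
[[ 0.38 -0.8 ]
 [-0.54  1.68]
 [-0.48  0.35]
 [-0.23 -0.65]
 [-0.24  0.3 ]
 [ 0.55 -1.04]
 [ 0.59 -0.29]]
49.839441964470545 47.38672669188709
49.839441964470545 48.85617427686778
px/deg [-0.55118323 -0.21929942]
```

Run:
```python
from h import *
d=np.load("pics/s2.npz")["d"];E=optics.camera_params("scene")["extrinsics"]
yaw=-.065;r=np.array([np.cos(yaw),np.sin(yaw)]);l=np.array([-r[1],r[0]])
h=np.array([.6665,-.2925]);pts=[]
for v in range(90,200):
  for u in range(120,200):
    if d[v,u]>0:
        o,q=ray("scene",u,v);P=o+q*d[v,u];b=P[:2]-h
        X,Y,Z=-b@r,b@l,P[2]-.0805
        a=np.degrees(np.arctan2(Z,X))
        if .02<np.hypot(X,Z)<.165 and abs(Y)<.105 and 40<a<60 : pts.append((X,Y,Z))
p=np.array(pts);n=len(p);print(n)
for nm,m in(("left edge",abs(p[:,1]-.096)<.006),("right edge",abs(p[:,1]+.096)<.006),("pane",abs(p[:,1])<.085)):
    q=p[m];c=q.mean(0);
    if len(q)<6: continue
    w=np.linalg.svd((q-c)[:,[0,2]])[2][0];print(nm,len(q),c,"slope",np.degrees(np.arctan(w[1]/w[0])),"from hinge",np.median(np.degrees(np.arctan2(q[:,2]-.002,q[:,0]))))
```

```text
Traceback (most recent call last):
  File "h.py", line 5, in ray
    p=optics.camera_params(n);M=p["mtx"];k=p["k1"];E=p["extrinsics"]
ValueError: time passes only in moves, steps and waits
```

```bash
sed -i 's/^def ray/import functools\ncp=functools.cache(optics.camera_params)\ndef ray/; s/p=optics.camera_params(n);M/p=cp(n);M/' h.py
python3 - <<'E'
from h import *
d=np.load("pics/s2.npz")["d"]
yaw=-.065;r=np.array([np.cos(yaw),np.sin(yaw)]);l=np.array([-r[1],r[0]])
h=np.array([.6665,-.2925]);pts=[]
for v in range(90,200):
  for u in range(120,200):
    if d[v,u]>0:
        o,q=ray("scene",u,v);P=o+q*d[v,u];b=P[:2]-h
        X,Y,Z=-b@r,b@l,P[2]-.0805
        a=np.degrees(np.arctan2(Z,X))
        if .02<np.hypot(X,Z)<.165 and abs(Y)<.105 and 40<a<60 : pts.append((X,Y,Z))
p=np.array(pts);print(len(p))
for nm,m in(("left edge",abs(p[:,1]-.096)<.006),("right edge",abs(p[:,1]+.096)<.006),("pane",abs(p[:,1])<.085)):
    q=p[m]
    if len(q)<6: continue
    c=q.mean(0);w=np.linalg.svd((q-c)[:,[0,2]])[2][0];print(nm,len(q),c,"slope",np.degrees(np.arctan(w[1]/w[0])),"from hinge",np.median(np.degrees(np.arctan2(q[:,2],q[:,0]))))
E
```

```text
1445
left edge 116 [0.05751611 0.09644232 0.07024602] slope 47.807614676067395 from hinge 50.77784854925659
right edge 59 [ 0.04931917 -0.09490135  0.0596796 ] slope 47.55490704462367 from hinge 49.87380872150942
pane 1186 [0.05375    0.01054413 0.06503509] slope 48.53984110034478 from hinge 50.46316291337425
```

The estimates agree on about 48.3°: picture fit 48.0°, pane slope 48.5°, kinematics 48–49.5°. I'll raise it 1.7° more.

```bash
python3 -m handwheel '[{"tx":-1.8,"ty":0.5,"tz":-1,"roll":0},{"tx":-1.8,"ty":0.5,"tz":-0.9,"roll":0},{"tx":0,"ty":0,"tz":0,"roll":0},{"tx":0,"ty":0,"tz":0,"roll":0},{"tx":0,"ty":0,"tz":0,"roll":0},{"tx":0,"ty":0,"tz":0,"roll":0}]'
cat > m.py <<'E'
from h import *
im,d=optics.get_image("scene")
cv2.imwrite("pics/c.png",cv2.resize(im[:,:,::-1],(800,600)))
yaw=-.065;r=np.array([np.cos(yaw),np.sin(yaw)]);l=np.array([-r[1],r[0]])
h=np.array([.6665,-.2925])
for it in (im,):
  pts=[]
  for v in range(90,200):
   for u in range(120,200):
    if d[v,u]>0:
        o,q=ray("scene",u,v);P=o+q*d[v,u];b=P[:2]-h
        pts.append((-b@r,b@l,P[2]-.0805))
  p=np.array(pts);t=np.radians(50);off=5
  for i in range(8):
    n=-p[:,0]*np.sin(t)+p[:,2]*np.cos(t);s=p[:,0]*np.cos(t)+p[:,2]*np.sin(t)
    q=p[(abs(n-off/1e3)<.005)&(s>.02)&(s<.158)&(abs(p[:,1])<.1)]
    c=q.mean(0);w=np.linalg.svd((q-c)[:,[0,2]])[2][0];t=np.arctan(w[1]/w[0]);off=1e3*(-c[0]*np.sin(t)+c[2]*np.cos(t))
  print(len(q),np.degrees(t),off)
E
python3 m.py
```

```text
t: 6.67
tool_pos: [0.6169, -0.289, 0.1888]
tool_rot: [-0.099, -3.14, -0.001]
contact_force: [1.0, 2.6, -5.6]
opening: 0.0264
grip_force: 30.2
1346 48.8483669418961 4.187586541652855
```

View pics/c.png

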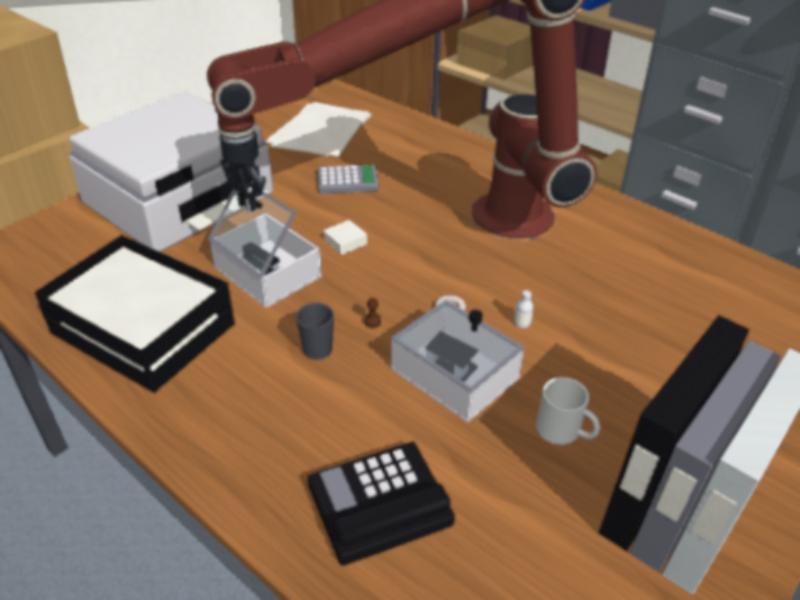

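Run:
```python
from h import *
yaw=-.065;r=np.array([np.cos(yaw),np.sin(yaw)]);l=np.array([-r[1],r[0]]);h=np.array([.6665,-.2925])
def fit(d,t0):
  p=[]
  for v in range(90,205):
   for u in range(120,215):
    if d[v,u]>0:
        o,q=ray("scene",u,v);P=o+q*d[v,u];b=P[:2]-h;p.append((-b@r,b@l,P[2]-.0805))
  p=np.array(p);t=np.radians(t0);off=5
  for i in range(10):
    n=-p[:,0]*np.sin(t)+p[:,2]*np.cos(t);s=p[:,0]*np.cos(t)+p[:,2]*np.sin(t)
    q=p[(abs(n-off/1e3)<.005)&(s>.015)&(s<.15)&(abs(p[:,1])<.09)]
    A=np.c_[q[:,0],q[:,1],np.ones(len(q))];c=np.linalg.lstsq(A,q[:,2],rcond=None)[0]
    t=np.arctan(c[0]);off=1e3*np.median(-q[:,0]*np.sin(t)+q[:,2]*np.cos(t))
  print(len(q),np.degrees(t),np.degrees(np.arctan(c[1])),off)
fit(np.load("pics/scene0.npz")["d"],0);fit(np.load("pics/s2.npz")["d"],49)
ds=[optics.get_image("scene")[1] for _ in range(4)];fit(np.mean(ds,0),50)
```

```text
1089 0.3302082329701045 -0.19891543586715704 3.1547513613601716
1195 47.4671769588823 0.5689699932241667 4.274728937073979
1250 48.65769348679728 0.6139045928333313 4.338923208842937
```

```bash
python3 -m handwheel '[{"tx":-1.4,"ty":0.3,"tz":-0.7,"roll":0},{"tx":-1.4,"ty":0.3,"tz":-0.7,"roll":0},{"tx":0,"ty":0,"tz":0,"roll":0},{"tx":0,"ty":0,"tz":0,"roll":0},{"tx":0,"ty":0,"tz":0,"roll":0},{"tx":0,"ty":0,"tz":0,"roll":0},{"tx":0,"ty":0,"tz":0,"roll":0},{"tx":0,"ty":0,"tz":0,"roll":0}]'
python3 m.py
```

```text
t: 7.58
tool_pos: [0.6196, -0.2891, 0.1901]
tool_rot: [-0.099, -3.14, 0.001]
contact_force: [2.8, -1.8, -12.6]
opening: 0.0271
grip_force: 30.3
1329 50.50882783313154 3.654531062556095
```

```bash
python3 -m handwheel '[{"tx":-0.3,"ty":0,"tz":0.8,"roll":0},{"tx":0,"ty":0,"tz":0,"roll":0},{"tx":0,"ty":0,"tz":0,"roll":0},{"tx":0,"ty":0,"tz":0,"roll":0},{"tx":0,"ty":0,"tz":0,"roll":0},{"tx":0,"ty":0,"tz":0,"roll":0}]'
python3 m.py;python3 m.py;python3 m.py
```

```text
t: 8.13
tool_pos: [0.6201, -0.2891, 0.1903]
tool_rot: [0.099, 3.14, -0.001]
contact_force: [1.3, -3.9, -8.4]
opening: 0.0265
grip_force: 30.5
1325 50.59735612184142 3.8048175126775203
1337 50.44847146909001 4.117047852201523
1339 50.387218721625594 3.98758057423073
```

Run:
```python
from station import ctrl
print(ctrl.finish_job())
```

```text
the job is handed in; nothing more can be done
None
```

The stapler is in the right-hand box; its lid is raised by the knob to about 50° (50.4° by my last depth-camera measurement, good to about half a degree) and the gripper is still holding it there. The left box is still shut, and nothing else on the desk appears moved in the pictures.

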